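# Seat a sprung centring probe in a shuttered socket

### The job

Lift the sprung probe (straight round handle, not the ball-knobbed plug) out of its rest block and find the hidden centring socket of the long base unit by feel: starting near one end of the unit's bare metal cover strip, slide the probe's tip gently along the strip's centre line until it drops in. Then push the probe straight down fully home, collar flat on the strip, and let go so that it stands there upright. Press only lightly, never hard, and leave everything else on the bench undisturbed.

Things in the scene. Friction and masses are not known exactly. Their poses are not given: they have to be found in the camera images.
- probe: the sprung centring probe, standing upright in one of the two rest blocks. Origin at the centre of its collar's underside, z up along the handle. Round steel collar 36 mm in diameter, 12 mm high; above it a round black handle (24 mm diameter), then a steel button 16 mm in diameter up to 80 mm above the origin. Below the collar a thin sprung plunger. Mass about 0.2 kg
- probe_handle (a point): on the probe's axis, halfway up its round black handle, 43 mm above the probe's origin: the place to grip. The handle runs from 12 to 74 mm above the origin
- probe_tip (a point): the lowest point of the probe's plunger: a 10 mm round steel pin with a rounded end that sticks out 30 mm below the collar. It is sprung: it yields up into the probe by at most 12 mm, taking about 2.4 N to start and 6 N at its stop
- unit: fixed long base unit of grey-painted metal, 100 mm (its x) by 284 mm (its y, the long way), origin at the centre of its underside, z up. In its middle lies a flat bare metal cover strip, its top 50 mm above the origin, 52 mm wide in x, between two grey end covers that stand 6 mm higher; the side rails are 1 mm lower
- strip_middle (a point): centre of the visible strip's top. Somewhere on the centre line (unit's x = 0), within 36 mm either way along the unit's y and different each time, is a round socket, 18 mm diameter, 2 mm chamfer, over 36 mm deep, closed flush by a shutter of the same metal, so hardly to be seen: a weakly sprung plug that a tip pushes straight down (0.3 to 0.8 N). Else the strip is rigid and fixed
- strip_end_right (a point): on the strip's centre line, where the strip meets the end cover at the unit's -y end (65 mm from the middle), at the strip's height
- strip_end_left (a point): the same at the unit's +y end
- rest_a: fixed dark steel rest block, 70 x 70 x 45 mm high, origin at the centre of its underside, with an upright 15 mm hole 40 mm deep in its top. It changes places with the other rest from start to start, but the probe always stands in this one, its collar on the block's top
- rest_b: the second rest block, just like the first; the spare plug stands in it
- core_tall: bystander: grey concrete core standing upright, 50 mm diameter, 100 mm tall; origin at the centre of its underside
- core_short: bystander: grey concrete core standing upright, 60 mm diameter, 55 mm tall; origin at the centre of its underside
- cube: bystander: grey concrete cube, 50 mm; origin at the centre of its underside
- cap_ring: bystander: flat steel ring, 56 mm outside, 40 mm inside, 12 mm tall; origin at the centre of its underside
- wrench: bystander: steel wrench lying flat on the bench
- brush: bystander: small hand brush lying flat on the bench
- jar: bystander: jar with a lid, 60 mm diameter, 80 mm tall, standing; origin at the centre of its underside
- spare_plug: bystander: steel plug with a black ball knob (32 mm ball, knob top 58 mm above the rest) standing in the other rest block; a bystander, not the probe. Origin at the centre of its flange's underside
Things that resemble listed ones, but are neither listed nor needed, are in the scene too. What is shaped like the probe but orange or pink is not meant.

How it is judged:
By the outcome, as a careful person would: the job done as asked, in the order asked, and still so for the second after the job is handed in, with the robot touching nothing.
It also fails if it takes over 48 s, if anything falls off the work surface, if the arm or the gripper's body presses on something with over 40 N, if the wrist force passes 120 N, or if a joint passes its speed limit or range.

### The arm

A 7-joint arm with a two-finger parallel gripper is mounted at the origin on the work surface. World frame = base frame: x ahead of the robot, y to its left, z up, the work surface at z = 0. Lengths are in m, angles in rad, forces in N, time in s.
With the tool pointing down it reaches from about 0.35 to 0.775 m from the base axis. Payload 3.1 kg.
Tool frame: the origin (TCP) lies on the centre line of the jaws, within the pads' length; the fingertips stand 11 mm ahead of it and the grasp point (between the pads) lies 8 mm behind it (bot.tip_reach is the distance from the TCP to the fingertips, in m); z points along the fingers, y is the line along which they close (so a half turn about z gives the same grasp; the last joint's range is limited). The gripper opens to 85 mm and grips with 20 to 120 N. Pads are 22 mm wide; open, the fingers measure 114 mm over their backs; the gripper's body (76 mm by 85 mm) begins 54 mm behind the grasp point. The pads swing forward as they close: fully open they stand 13 mm farther back than shut.
Start: joints at [-1.185, 0.311, 0.014, 1.512, -0.004, 1.319, -0.027], TCP at [0.228, 0.5, 0.242] pointing down, gripper open.
Joint ranges: [-2.7, 2.7], [-0.3, 1.91], [-1.27, 1.3], [0.12, 2.57], [-1.44, 4.58], [0.2, 2.03], [-3.05, 3.05]. Speed limits (rad/s): [2.79, 2.79, 3.14, 3.14, 3.14, 3.14, 3.14].

### API

Orientations are given as a unit quaternion [x, y, z, w].
In Python, from station import bot gives the robot as it stands.
- The arm moves only by the tool arm_command, never from a script. Its argument "steps" is a list of rows, each a list of 7 numbers: the gripper command: -1 is fully open, 1 is shut, values between are in proportion, then the shift along the tool's x, y, z in m, then the turn, a rotation vector about the tool's x, y, z in rad. A call has exactly 10 rows; each row shifts and turns the commanded pose from where the row before left it, along the tool's axes as they then stand; what a row does not reach is not made up. A row lasts 1/12 s, in which the tool goes at most 41.7 mm and 7.16 degrees, less where a joint would pass 70% of its speed; a pose out of reach is approached as far as the arm can. A call is refused whole if a number of a shift passes 0.0417 or a number of a turn 0.125, either way. A call with a gripper value outside its range is refused whole. The fingers move at their own pace and stop on an object; the grip force is fixed at half the most. Time passes only in rows, so rows that do not move let the fingers close, or fill a call up. It gives the time, the measured TCP pose, the force, the opening and the grip force at its end, in the units of the state.
- bot.observe(): the state, without advancing time (a new reading comes with each control period).
- bot.capture(name): name is "scene" or "top" or "wrist"; returns (picture, depth): 420x560x3 uint8, blue, green, red; 420x560 float32, m along the optical axis (not along the pixel's ray), 0 where there is no reading.
- bot.camera_params(name): a dict with "fx", "fy", "cx", "cy" (pixels), "T" (4x4, takes a point from camera to world coordinates). Camera axes: x right, y up, looking along -z (the intrinsics and any distortion apply to the point x, -y, -z); pixel columns grow to the right and rows downward; lengths in m; the calibration is good to about 2 mm. A picture is of the moment at which its call begins: read the wrist's pose just before it. camera_params takes no time and is no camera call; for the wrist camera it gives the pose at the moment of the call.
- bot.sign_off(): hands the job in; it is judged then, once.
The state is a dict: "clock": time; "q": joint angles; "dq": joint speeds; "joint_torque": joint torques, N m; "tcp_pos": TCP position; "tool_rot": TCP orientation; "contact_force": force on the tool from outside, world axes, zero at the start; "moment": the same for the moment, N m; "grip_width": finger opening in m; "grasp_force": force on a finger pad.
Only numpy, scipy, OpenCV 4.12 (cv2) and the standard library are available. Lean on these libraries where they do the work, as an engineer would, in place of code of your own. Each camera call takes 0.05 s, during which the arm holds its last target. There are 200 camera calls.

## Working session

There is one attempt and no reset: what is moved stays moved. The work goes in short steps, Python scripts to look and compute and a tool call to move; the robot and the scene stay as the last step left them, time stands still between calls to the robot, and variables do not carry over. Pictures are saved under pics/ and viewed, at most 10 in all, crops included, and the job is handed in when it is done.

Besides the shell and the picture viewer there is one more tool, called after "Request:" by a JSON object that holds its "api" and its "payload". arm_command: Moves the arm, as the interface text tells. Its arguments: {"type":"object","properties":{"steps":{"type":"array","items":{"type":"array","items":{"type":"number"}}}},"required":["steps"]}

```bash
mkdir -p pics; ls; cat > h.py <<'E'
import numpy as np,cv2
from station import bot
def pts(name):
    p,d=bot.capture(name);c=bot.camera_params(name);return p,d,c
def unproj(c,u,v,z):
    P=np.array([(u-c['cx'])/c['fx']*z,-(v-c['cy'])/c['fy']*z,-z,1.]);return (c['T']@P)[:3]
def cloud(d,c):
    v,u=np.indices(d.shape);x=(u-c['cx'])/c['fx']*d;y=-(v-c['cy'])/c['fy']*d
    return np.stack([x,y,-d],-1)@c['T'][:3,:3].T+c['T'][:3,3]
E
python3 - <<'E'
from h import *
s=bot.observe();print({k:np.round(v,3) for k,v in s.items()})
for n in['top','scene']:
    p,d,c=pts(n);cv2.imwrite(f'pics/{n}.png',p);np.savez(f'{n}.npz',p=p,d=d,**c);print(n,c)
E
```

```text
pics
{'clock': np.float64(0.0), 'q': array([-1.185,  0.312,  0.014,  1.513, -0.004,  1.319, -0.027]), 'dq': array([-0.001, -0.   , -0.001,  0.   , -0.001, -0.002,  0.001]), 'joint_torque': array([-0.0000e+00, -3.7991e+01,  1.4600e-01, -2.3060e+01,  1.2000e-02,
        1.3000e-02, -0.0000e+00]), 'tcp_pos': array([0.228, 0.5  , 0.241]), 'tool_rot': array([ 0.212,  0.977, -0.001, -0.   ]), 'contact_force': array([1.188, 0.073, 0.1  ]), 'moment': array([ 0.004, -0.007,  0.064]), 'grasp_force': np.float64(0.0), 'grip_width': np.float64(0.086)}
top {'fx': 477.1187573219969, 'fy': 477.1187573219969, 'cx': 275.3071963620009, 'cy': 204.94454673483975, 'T': array([[ 1.80214472e-02,  9.98504731e-01, -5.16093932e-02,
         4.72522836e-01],
       [-9.99837335e-01,  1.80350208e-02, -2.02717121e-04,
        -1.17366009e-02],
       [ 7.28362476e-04,  5.16046515e-02,  9.98667327e-01,
         1.25330225e+00],
       [ 0.00000000e+00,  0.00000000e+00,  0.00000000e+00,
         1.00000000e+00]])}
scene {'fx': 424.09453342358046, 'fy': 424.09453342358046, 'cx': 274.9864023220615, 'cy': 205.774949984602, 'T': array([[-4.34913887e-01, -6.86368899e-01,  5.82878758e-01,
         1.18326012e+00],
       [ 9.00471527e-01, -3.32202484e-01,  2.80700088e-01,
         3.15088998e-01],
       [ 9.69961371e-04,  6.46946091e-01,  7.62535124e-01,
         9.44058862e-01],
       [ 0.00000000e+00,  0.00000000e+00,  0.00000000e+00,
         1.00000000e+00]])}
```

View pics/top.png

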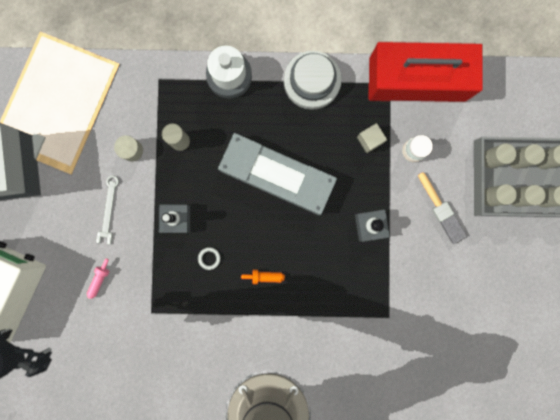

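View pics/scene.png

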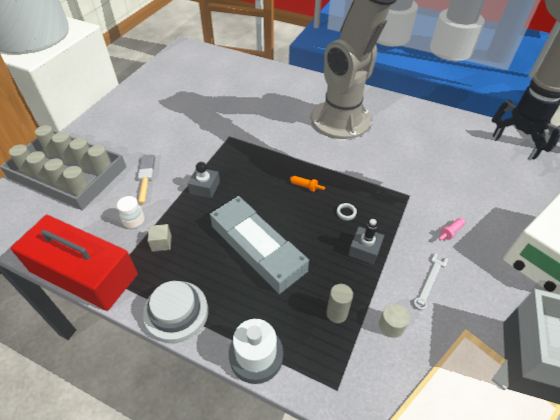

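The top picture shows two rest blocks, at (173,218) and (374,226), with the unit at (278,174). Probe candidates:
- Upright tool at top (171,217), scene (370,235). This looks like the probe.
- Ball-knobbed plug at top (376,226), scene (203,172).
- Orange look-alike at top (265,277) and pink one at (97,279). Neither is meant.

I'll check the choice in a close crop and measure it.

```bash
python3 - <<'E'
from h import *
s=np.load('scene.npz');t=np.load('top.npz')
p=s['p'];a=cv2.resize(p[205:275,330:410],(400,350),interpolation=2);b=cv2.resize(p[140:210,165:245],(400,350),interpolation=2)
cv2.imwrite('pics/cand.png',np.hstack([a,b]))
W=cloud(t['d'],t); S=cloud(s['d'],s)
def rect(m,P,n):
    q=P[m][:,:2].astype(np.float32);r=cv2.minAreaRect(q*1000);print(n,len(q),np.round(r[0],1),np.round(r[1],1),round(r[2],2),np.round(np.median(P[m][:,2]),4))
def box(P,u0,u1,v0,v1):
    m=np.zeros(P.shape[:2],bool);m[v0:v1,u0:u1]=1;return m
z=W[...,2]
m=box(W,205,350,120,225)
rect(m&(z>.035)&(z<.07),W,'unit')
rect(m&(z>.0535)&(z<.07),W,'covers')
g=t['p'].min(-1)>190
rect(m&g&(z>.035),W,'strip bright')
m=box(W,150,195,195,240)
rect(m&(z>.035)&(z<.051),W,'restA top')
for lo,hi in[(.051,.09),(.09,.118),(.118,.14)]:
    rect(m&(z>lo)&(z<hi),W,f'probe{lo}')
z=S[...,2];m=box(S,345,395,205,265)
rect(m&(z>.04)&(z<.05),S,'S rest')
for lo,hi in[(.051,.06),(.06,.118),(.118,.14)]:
    if (m&(z>lo)&(z<hi)).sum(): rect(m&(z>lo)&(z<hi),S,f'S probe{lo}')
m=box(S,200,315,190,295);rect(m&(z>.035)&(z<.07),S,'S unit');rect(m&(s['p'].min(-1)>190)&(z>.03),S,'S strip')
E
```

```text
unit 4454 [616.3 -14.8] [284.2 101.1] 67.08 0.0536
covers 2245 [616.  -14.4] [283.6 100.1] 67.07 0.0565
strip bright 1083 [567.4   5.4] [129.2 159. ] 65.76 0.0503
restA top 593 [498.6 247.5] [68.8 71.2] 0.87 0.0448
probe0.051 97 [499.8 248.6] [46.7 65.2] 10.13 0.0579
probe0.09 39 [497.9 246.2] [24.  21.1] 11.29 0.1126
probe0.118 67 [497.1 246.7] [20.4 23.6] 59.9 0.1231
S rest 450 [497.4 249.8] [73.6 69.9] 1.09 0.0448
S probe0.051 64 [502.2 249.8] [34.9 26.6] 87.43 0.0563
S probe0.06 151 [501.6 249.7] [24.8 19.1] 87.14 0.091
S probe0.118 55 [498.1 249.5] [20.  22.7] 6.34 0.1234
S unit 3749 [614.7 -12.7] [289.3 103.3] 67.0 0.0528
S strip 813 [856.1 154.5] [721.2 106.5] 34.54 0.0498
```

View pics/cand.png

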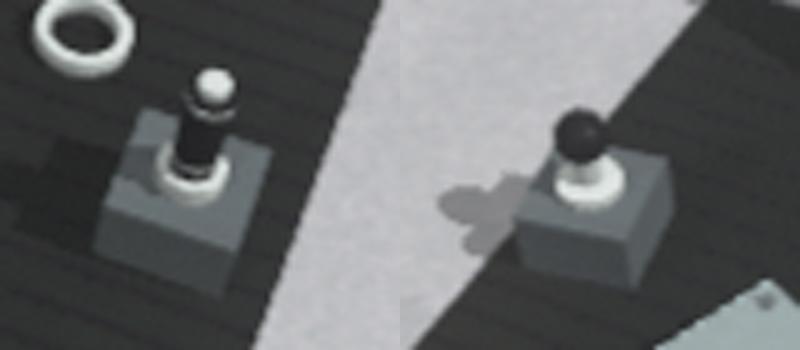

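The crop confirms it. The left candidate, scene (370,235), has a straight handle with a steel button, so it is the probe. The right one has the ball knob, so it is the plug.

Request:
{"api": "arm_command", "payload": {"steps": [[-1, -0.035, -0.0118, 0, 0, 0, 0], [-1, -0.035, -0.0118, 0, 0, 0, 0], [-1, -0.035, -0.0118, 0, 0, 0, 0], [-1, -0.035, -0.0118, 0, 0, 0, 0], [-1, -0.035, -0.0118, 0, 0, 0, 0], [-1, -0.035, -0.0118, 0, 0, 0, 0], [-1, -0.035, -0.0118, 0, 0, 0, 0], [-1, -0.035, -0.0118, 0, 0, 0, 0], [-1, -0.035, -0.0118, 0, 0, 0, 0], [-1, -0.035, -0.0113, 0, 0, 0, -0.0275]]}}

```text
clock: 0.93
tcp_pos: [0.4986, 0.2467, 0.2419]
tool_rot: [0.199, 0.98, -0.0, -0.0]
contact_force: [0.2, 1.3, 0.4]
grip_width: 0.085
grasp_force: 0.0
```

```bash
cat >> h.py <<'E'
from scipy.spatial.transform import Rotation as R
def rect(m,P,n):
    q=P[m][:,:2].astype(np.float32);r=cv2.minAreaRect(q*1000);print(n,len(q),np.round(r[0],1),np.round(r[1],1),round(r[2],2),np.round(np.median(P[m][:,2]),4))
def st():
    s=bot.observe();M=R.from_quat(s['tool_rot']).as_matrix();print('t',round(s['clock'],2),'tcp',np.round(s['tcp_pos'],4),'F',np.round(s['contact_force'],2),'w',round(s['grip_width'],4),'yaw_y',round(np.degrees(np.arctan2(M[1,1],M[0,1])),2),'z',np.round(M[:,2],4));return s,M
E
python3 - <<'E'
from h import *
s,M=st();p,d,c=pts('wrist');cv2.imwrite('pics/w1.png',p);np.savez('w1.npz',p=p,d=d,**c)
W=cloud(d,c);z=W[...,2]
for x,y in[(210,280),(30,30),(390,530)]:print(W[x,y])
near=np.hypot(W[...,0]-.498,W[...,1]-.248)<.05
for lo,hi in[(.04,.05),(.053,.06),(.12,.13)]:
    m=near&(z>lo)&(z<hi)
    if m.sum()>5:rect(m,W,lo)
E
```

```text
t 0.93 tcp [0.4986 0.2467 0.2419] F [0.21 1.3  0.37] w 0.085 yaw_y 67.09 z [-9.e-04 -4.e-04 -1.e+00]
[0.50884406 0.23440435 0.12326559]
[ 0.24709528  0.05165192 -0.00031313]
[0.52378435 0.29495734 0.31276856]
0.04 2765 [504.3 237.8] [70.3 70.2] 0.49 0.0443
0.053 328 [499.9 239.3] [35.  26.5] 70.18 0.0562
0.12 301 [503.4 238.9] [16.  16.5] 57.4 0.1244
```

View pics/w1.png

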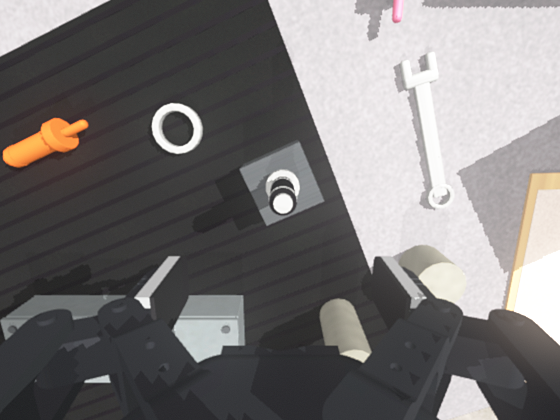

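The wrist picture shows the probe at (282,195), the ring at (177,128) and the unit partly hidden at the bottom left. The position differs by 9 mm from the top camera's, probably because the arm was still settling, so I'll measure once more with it settled.

```bash
python3 - <<'E'
from h import *
s,M=st();c=bot.camera_params('wrist');p,d=bot.capture('wrist');c2=bot.camera_params('wrist')
print('drift',c2['T'][:3,3]-c['T'][:3,3], 'cam-tcp in tool',M.T@(c['T'][:3,3]-s['tcp_pos']))
W=cloud(d,c);z=W[...,2]
near=np.hypot(W[...,0]-.498,W[...,1]-.248)<.05
for lo,hi in[(.04,.05),(.12,.13)]:
    m=near&(z>lo)&(z<hi);rect(m,W,lo)
print(c['T'])
t=np.load('top.npz');W=cloud(t['d'],t);z=W[...,2]
for lo,hi in[(.04,.05),(.12,.13)]:
    m=(np.hypot(W[...,0]-.498,W[...,1]-.248)<.05)&(z>lo)&(z<hi);rect(m,W,lo)
st()
E
```

```text
t 0.98 tcp [0.5057 0.2374 0.2418] F [ 6.25 -5.25  0.29] w 0.0853 yaw_y 66.43 z [ 0.006  -0.0078 -1.    ]
drift [-0.00210488  0.00231772  0.00015799] cam-tcp in tool [ 0.06816019 -0.00077441 -0.13123223]
0.04 3012 [495.7 248.7] [70.1 70.1] 1.14 0.0445
0.12 301 [495.6 248.9] [15.4 15.5] 18.41 0.1245
[[ 0.3996272  -0.88165955 -0.25094728  0.44210186]
 [ 0.91666051  0.38267482  0.11529739  0.26491879]
 [-0.00562184 -0.27610944  0.96110976  0.37245827]
 [ 0.          0.          0.          1.        ]]
0.04 559 [498.6 247.5] [68.6 71.2] 0.98 0.0449
0.12 50 [498.4 245.5] [18.7 19.9] 46.16 0.1239
t 1.03 tcp [0.5031 0.2398 0.2417] F [-0.39  0.25 -0.85] w 0.0855 yaw_y 66.31 z [ 0.0032 -0.0062 -1.    ]
```

Request:
{"api": "arm_command", "payload": {"steps": [[-1, 0, 0, 0.01, 0, 0, 0], [-1, 0, 0, 0.02, 0, 0, 0], [-1, 0, 0, 0.02, 0, 0, 0], [-1, 0, 0, 0.01, 0, 0, 0], [-1, 0, 0, 0.005, 0, 0, 0], [-1, 0, 0, 0, 0, 0, 0], [-1, 0, 0, 0, 0, 0, 0], [-1, 0, 0, 0, 0, 0, 0], [-1, 0, 0, 0, 0, 0, 0], [-1, 0, 0, 0, 0, 0, 0]]}}

```text
clock: 1.87
tcp_pos: [0.4985, 0.2487, 0.1783]
tool_rot: [0.199, 0.98, 0.001, 0.001]
contact_force: [0.1, -0.5, 0.2]
grip_width: 0.0855
grasp_force: 0.0
```

```bash
python3 - <<'E'
from h import *
s,M=st();c=bot.camera_params('wrist');p,d=bot.capture('wrist');c2=bot.camera_params('wrist')
print('drift',c2['T'][:3,3]-c['T'][:3,3])
W=cloud(d,c);z=W[...,2];near=np.hypot(W[...,0]-.498,W[...,1]-.248)<.05
for lo,hi in[(.04,.05),(.12,.13)]:
    m=near&(z>lo)&(z<hi);rect(m,W,lo)
m=(np.hypot(W[...,0]-.61,W[...,1])<.18)&(z>.035)&(z<.07);print(m.sum())
if m.sum()>50:rect(m,W,'unit part')
q=W[near&(z>.12)&(z<.13)][:,:2];ctr=(q.min(0)+q.max(0))/2
print('ctr',ctr,'need tool xy',(M.T@np.r_[ctr-s['tcp_pos'][:2],0])[:2])
E
```

```text
t 1.87 tcp [0.4985 0.2487 0.1783] F [ 0.15 -0.47  0.2 ] w 0.0855 yaw_y 67.07 z [ 0.0018  0.001  -1.    ]
drift [-6.63478496e-05 -6.91640433e-05 -1.71798137e-04]
0.04 4068 [496.  248.7] [70.4 70.2] 1.21 0.0445
0.12 516 [495.6 247.6] [18.5 17.1] 89.08 0.1244
2187
unit part 2187 [626.8  28.7] [195.8  68.8] 78.84 0.0493
ctr [0.49564842 0.2475937 ] need tool xy [ 0.00217905 -0.00209076]
```

Request:
{"api": "arm_command", "payload": {"steps": [[-1, 0.0015, -0.001, 0.01, 0, 0, 0], [-1, 0, 0, 0.02, 0, 0, 0], [-1, 0, 0, 0.025, 0, 0, 0], [-1, 0, 0, 0.022, 0, 0, 0], [-1, 0, 0, 0.014, 0, 0, 0], [-1, 0, 0, 0.007, 0, 0, 0], [-1, 0, 0, 0, 0, 0, 0], [-0.4, 0, 0, 0, 0, 0, 0], [0.1, 0, 0, 0, 0, 0, 0], [0.2, 0, 0, 0, 0, 0, 0]]}}

```text
clock: 2.75
tcp_pos: [0.4972, 0.2485, 0.0807]
tool_rot: [0.199, 0.98, 0.001, 0.001]
contact_force: [0.0, -0.2, 0.4]
grip_width: 0.0512
grasp_force: 0.0
```

Request:
{"api": "arm_command", "payload": {"steps": [[0.4, 0, 0, 0, 0, 0, 0], [0.6, 0, 0, 0, 0, 0, 0], [1, 0, 0, 0, 0, 0, 0], [1, 0, 0, 0, 0, 0, 0], [1, 0, 0, 0, 0, 0, 0], [1, 0, 0, 0, 0, 0, 0], [1, 0, 0, 0, 0, 0, 0], [1, 0, 0, 0, 0, 0, 0], [1, 0, 0, 0, 0, 0, 0], [1, 0, 0, 0, 0, 0, 0]]}}

```text
clock: 3.58
tcp_pos: [0.4968, 0.2485, 0.0803]
tool_rot: [0.199, 0.98, 0.001, 0.001]
contact_force: [-0.4, 0.6, 6.4]
grip_width: 0.0227
grasp_force: 58.6
```

```bash
python3 - <<'E'
from h import *
st()
E
```

```text
t 3.58 tcp [0.4968 0.2485 0.0803] F [-0.44  0.58  6.43] w 0.0227 yaw_y 67.07 z [ 0.0016  0.0011 -1.    ]
```

Request:
{"api": "arm_command", "payload": {"steps": [[1, 0, 0, -0.003, 0, 0, 0], [1, 0, 0, -0.007, 0, 0, 0], [1, 0, 0, -0.012, 0, 0, 0], [1, 0, 0, -0.015, 0, 0, 0], [1, 0, 0, -0.015, 0, 0, 0], [1, 0, 0, -0.015, 0, 0, 0], [1, 0, 0, -0.009, 0, 0, 0], [1, 0, 0, -0.004, 0, 0, 0], [1, 0, 0, 0, 0, 0, 0], [1, 0, 0, 0, 0, 0, 0]]}}

```text
clock: 4.42
tcp_pos: [0.4956, 0.2477, 0.1586]
tool_rot: [0.199, 0.98, -0.0, -0.001]
contact_force: [-0.5, 0.2, -2.2]
grip_width: 0.0225
grasp_force: 59.2
```

Request:
{"api": "arm_command", "payload": {"steps": [[1, -0.01, -0.007, 0, 0, 0, 0], [1, -0.02, -0.0135, 0, 0, 0, 0], [1, -0.03, -0.0205, 0, 0, 0, 0], [1, -0.03, -0.0205, 0, 0, 0, 0], [1, -0.03, -0.0205, 0, 0, 0, 0], [1, -0.03, -0.0205, 0, 0, 0, 0], [1, -0.027, -0.019, 0, 0, 0, 0], [1, -0.02, -0.0135, 0, 0, 0, 0], [1, -0.01, -0.007, 0, 0, 0, 0], [1, -0.005, -0.003, 0, 0, 0, 0]]}}

```text
clock: 5.25
tcp_pos: [0.635, 0.0276, 0.1581]
tool_rot: [0.201, 0.98, -0.001, -0.001]
contact_force: [-0.4, -0.1, -1.5]
grip_width: 0.0228
grasp_force: 59.2
```

Request:
{"api": "arm_command", "payload": {"steps": [[1, 0, 0, 0, 0, 0, 0], [1, 0, 0, 0, 0, 0, 0], [1, 0, 0, 0, 0, 0, 0], [1, 0, 0, 0, 0, 0, 0], [1, 0, 0, 0, 0, 0, 0], [1, 0, 0, 0, 0, 0, 0], [1, 0, 0, 0, 0, 0, 0], [1, 0, 0, 0, 0, 0, 0], [1, 0, 0, 0, 0, 0, 0], [1, 0, 0, 0, 0, 0, 0]]}}

```text
clock: 6.08
tcp_pos: [0.6349, 0.0318, 0.1593]
tool_rot: [0.199, 0.98, 0.0, 0.0]
contact_force: [0.1, 0.7, -1.4]
grip_width: 0.0225
grasp_force: 59.2
```

```bash
python3 - <<'E'
from h import *
s,M=st();c=bot.camera_params('wrist');p,d=bot.capture('wrist')
cv2.imwrite('pics/w2.png',p);np.savez('w2.npz',p=p,d=d,**c)
# top & scene views of the held probe and unit too
for n in['top','scene']:
    p,d,c=pts(n);np.savez(n+'2.npz',p=p,d=d,**c);cv2.imwrite(f'pics/{n}2.png',p)
E
```

```text
t 6.08 tcp [0.6349 0.0318 0.1593] F [ 0.15  0.69 -1.43] w 0.0225 yaw_y 67.06 z [ 1.e-04 -0.e+00 -1.e+00]
```

View pics/w2.png

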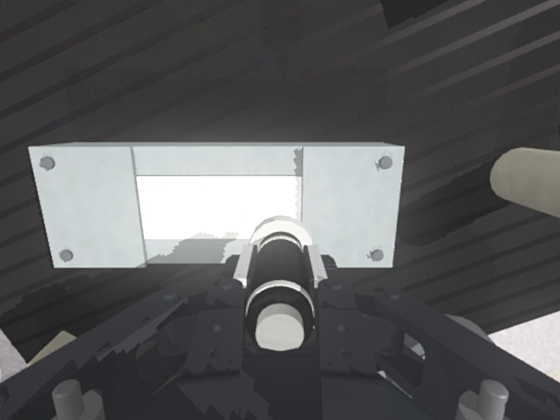

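The picture shows the unit from (30,147) to (405,268), with the strip between columns 137 and 302. The probe is held upright, its collar near (280,235) and its button at (280,327), over the strip's left (+y) end. Next I'll measure the probe against the centre line in this same view.

```bash
python3 - <<'E'
from h import *
w=np.load('w2.npz');W=cloud(w['d'],w);z=W[...,2]
tcp=np.array([.6349,.0318]);a=np.radians(67.06)
ey=np.array([np.cos(a),np.sin(a)]);ex=np.array([np.sin(a),-np.cos(a)])
q=W[...,:2]-[.616,-.0144];X=q@ex*1000;Y=q@ey*1000
print('tcp unit',(tcp-[.616,-.0144])@np.c_[ex,ey]*1000)
# cover-level points, column-slices: x-extent at each y
m=(z>.0525)&(z<.062)&(abs(X)<70)&(abs(Y)<160)
for y in[-135,-120,-105,-90,-75,75,90,105,120,135]:
    k=m&(abs(Y-y)<4)
    if k.sum()>20:print(y,k.sum(),np.round(np.percentile(X[k],[.5,99.5]),1),round(np.median(z[k]),4))
k=m&(X>-25)&(X<30);print('Y ext',np.percentile(Y[k],[.2,99.8]))
for y in[-60,-40,-20,0,20]:
    v=np.where(np.array(w['p'].min(-1)>235)&(abs(Y-y)<2)&(abs(z-.05)<.006),X,np.nan);print('strip',y,np.nanmin(v),np.nanmax(v))
for lo,hi in[(.198,.21),(.13,.139),(.185,.197)]:
    k=(z>lo)&(z<hi)&(np.hypot(W[...,0]-tcp[0],W[...,1]-tcp[1])<.03)
    print(lo,k.sum(),'X',np.percentile(X[k],[1,99]),'Y',np.percentile(Y[k],[1,99]),np.median(z[k]))
t=np.load('top2.npz');W=cloud(t['d'],t);z=W[...,2];q=W[...,:2]-[.616,-.0144];X=q@ex*1000;Y=q@ey*1000
m=(z>.0535)&(z<.062)&(abs(X)<70)&(abs(Y)<160)
for y in[-120,-100,-80]:
    k=m&(abs(Y-y)<8);print('top',y,np.percentile(X[k],[.5,99.5]))
E
```

```text
tcp unit [-0.60196818 49.91280031]
-135 1170 [-51.7  46.8] 0.0557
-120 1263 [-51.7  47. ] 0.0557
-105 1231 [-51.7  46.9] 0.0557
-90 1208 [-51.7  46.7] 0.0556
-75 1224 [-51.7  46.9] 0.0556
75 950 [-51.8  25.7] 0.0555
90 1108 [-51.8  37.7] 0.0555
105 1216 [-51.8  46.9] 0.0555
120 1227 [-51.8  46.6] 0.0555
135 1177 [-51.8  47. ] 0.0555
Y ext [-140.72871162  141.99574699]
strip -60 -27.235122287438717 25.140015673596803
strip -40 -28.102236011354588 25.4543834227887
strip -20 -28.29683111317124 20.884242576248944
strip 0 -28.361420452449558 23.802334148337792
strip 20 -28.121281895570167 25.034184354626227
0.198 3462 X [-13.81761686   4.41616059] Y [21.32161503 79.33442666] 0.20301393823701053
0.13 1008 X [-19.25271779  -4.90695089] Y [32.99913068 65.15670755] 0.13548344975822507
0.185 2737 X [-15.0162591   6.4107763] Y [21.7383797  78.05411167] 0.1928237097640324
top -120 [-49.44462953  49.47406653]
top -100 [-49.63076441  49.43992929]
top -80 [-49.544906    49.42111222]
```

```bash
python3 - <<'E'
from h import *
a=np.radians(67.06);ey=np.array([np.cos(a),np.sin(a)]);ex=np.array([np.sin(a),-np.cos(a)])
w=np.load('w2.npz');W=cloud(w['d'],w);z=W[...,2];q=W[...,:2]-[.616,-.0144];X=q@ex*1000;Y=q@ey*1000
p=w['p'].min(-1);v,u=np.indices(p.shape)
b=(z>.2)&(z<.208)&(p>120)&(abs(u-280)<27)&(abs(v-327)<27)
print('button',b.sum(),np.percentile(X[b],[1,50,99]),np.percentile(Y[b],[1,50,99]),np.median(z[b]))
c=(abs(u-280)<40)&(v>205)&(v<250)&(z>.131)&(z<.1385)
for y in[38,42,46,49,52,56,60]:
    k=c&(abs(Y-y)<1);print(y,k.sum(),X[k].min() if k.any() else '')
E
```

```text
button 1692 [-9.60739629 -3.19252474  4.46907926] [41.43528277 48.80762534 56.17644215] 0.2034935140348935
38 78 -16.191777833244473
42 62 -18.46163772812239
46 61 -19.411107576736573
49 59 -19.51033449861032
52 62 -19.252970078834302
56 50 -18.442746535689132
60 80 -16.03373268431525
```

Request:
{"api": "arm_command", "payload": {"steps": [[1, 0, 0, 0.004, 0, 0, 0], [1, 0, 0, 0.009, 0, 0, 0], [1, 0, 0, 0.011, 0, 0, 0], [1, 0, 0, 0.008, 0, 0, 0], [1, 0, 0, 0.005, 0, 0, 0], [1, 0, 0, 0.003, 0, 0, 0], [1, 0, 0, 0, 0, 0, 0], [1, 0, 0, 0, 0, 0, 0], [1, 0, 0, 0, 0, 0, 0], [1, 0, 0, 0, 0, 0, 0]]}}

```text
clock: 7.07
tcp_pos: [0.6354, 0.0319, 0.12]
tool_rot: [0.199, 0.98, 0.0, 0.001]
contact_force: [0.1, -0.6, -2.2]
grip_width: 0.0227
grasp_force: 59.2
```

Request:
{"api": "arm_command", "payload": {"steps": [[1, 0, 0, 0.001, 0, 0, 0], [1, 0, 0, 0.001, 0, 0, 0], [1, 0, 0, 0.001, 0, 0, 0], [1, 0, 0, 0.001, 0, 0, 0], [1, 0, 0, 0, 0, 0, 0], [1, 0, 0, 0, 0, 0, 0], [1, 0, 0, 0, 0, 0, 0], [1, 0, 0, 0, 0, 0, 0], [1, 0, 0, 0, 0, 0, 0], [1, 0, 0, 0, 0, 0, 0]]}}

```text
clock: 7.9
tcp_pos: [0.6349, 0.0319, 0.1153]
tool_rot: [0.199, 0.98, 0.0, -0.0]
contact_force: [0.6, -0.3, -2.1]
grip_width: 0.0227
grasp_force: 59.2
```

Request:
{"api": "arm_command", "payload": {"steps": [[1, 0, 0, 0.001, 0, 0, 0], [1, 0, 0, 0.001, 0, 0, 0], [1, 0, 0, 0.001, 0, 0, 0], [1, 0, 0, 0, 0, 0, 0], [1, 0, 0, 0, 0, 0, 0], [1, 0, 0, 0, 0, 0, 0], [1, 0, 0, 0, 0, 0, 0], [1, 0, 0, 0, 0, 0, 0], [1, 0, 0, 0, 0, 0, 0], [1, 0, 0, 0, 0, 0, 0]]}}

```text
clock: 8.73
tcp_pos: [0.635, 0.0319, 0.1124]
tool_rot: [0.199, 0.98, 0.0, 0.0]
contact_force: [0.2, 0.3, 1.6]
grip_width: 0.0228
grasp_force: 59.5
```

Touching with about 3.5 N. Sliding along -y in 7 mm calls.

Request:
{"api": "arm_command", "payload": {"steps": [[1, 0, -0.001, 0, 0, 0, 0], [1, 0, -0.001, 0, 0, 0, 0], [1, 0, -0.001, 0, 0, 0, 0], [1, 0, -0.001, 0, 0, 0, 0], [1, 0, -0.001, 0, 0, 0, 0], [1, 0, -0.001, 0, 0, 0, 0], [1, 0, -0.001, 0, 0, 0, 0], [1, 0, 0, 0, 0, 0, 0], [1, 0, 0, 0, 0, 0, 0], [1, 0, 0, 0, 0, 0, 0]]}}

```text
clock: 9.57
tcp_pos: [0.6321, 0.0251, 0.1123]
tool_rot: [0.199, 0.98, -0.0, 0.0]
contact_force: [0.7, 1.0, 1.0]
grip_width: 0.0229
grasp_force: 59.5
```

Request:
{"api": "arm_command", "payload": {"steps": [[1, 0, -0.001, 0, 0, 0, 0], [1, 0, -0.001, 0, 0, 0, 0], [1, 0, -0.001, 0, 0, 0, 0], [1, 0, -0.001, 0, 0, 0, 0], [1, 0, -0.001, 0, 0, 0, 0], [1, 0, -0.001, 0, 0, 0, 0], [1, 0, -0.001, 0, 0, 0, 0], [1, 0, 0, 0, 0, 0, 0], [1, 0, 0, 0, 0, 0, 0], [1, 0, 0, 0, 0, 0, 0]]}}

```text
clock: 10.4
tcp_pos: [0.6287, 0.0185, 0.1116]
tool_rot: [0.199, 0.98, -0.001, -0.001]
contact_force: [0.4, -0.5, -2.4]
grip_width: 0.0228
grasp_force: 59.2
```

The upward force vanished (1.0 to -2.4), so the tip dropped in near y ≈ +35 mm. I'll lower a little and feel for the walls so the probe sits clear of them.

Request:
{"api": "arm_command", "payload": {"steps": [[1, 0, -0.0005, 0.001, 0, 0, 0], [1, 0, -0.0005, 0.001, 0, 0, 0], [1, 0, 0, 0.001, 0, 0, 0], [1, 0, 0, 0.001, 0, 0, 0], [1, 0, 0, 0.001, 0, 0, 0], [1, 0, 0, 0.001, 0, 0, 0], [1, 0, 0, 0, 0, 0, 0], [1, 0, 0, 0, 0, 0, 0], [1, 0, 0, 0, 0, 0, 0], [1, 0, 0, 0, 0, 0, 0]]}}

```text
clock: 11.23
tcp_pos: [0.6289, 0.0177, 0.1061]
tool_rot: [0.199, 0.98, -0.0, -0.0]
contact_force: [-0.3, -1.1, -2.9]
grip_width: 0.0227
grasp_force: 59.2
```

Request:
{"api": "arm_command", "payload": {"steps": [[1, 0, -0.0005, 0, 0, 0, 0], [1, 0, -0.0005, 0, 0, 0, 0], [1, 0, -0.0005, 0, 0, 0, 0], [1, 0, -0.0005, 0, 0, 0, 0], [1, 0, -0.0005, 0, 0, 0, 0], [1, 0, 0, 0, 0, 0, 0], [1, 0, 0, 0, 0, 0, 0], [1, 0, 0, 0, 0, 0, 0], [1, 0, 0, 0, 0, 0, 0], [1, 0, 0, 0, 0, 0, 0]]}}

```text
clock: 12.07
tcp_pos: [0.6281, 0.0159, 0.1063]
tool_rot: [0.199, 0.98, 0.0, 0.0]
contact_force: [-0.2, 0.4, -1.8]
grip_width: 0.0225
grasp_force: 59.2
```

Request:
{"api": "arm_command", "payload": {"steps": [[1, 0, 0, 0.001, 0, 0, 0], [1, 0, 0, 0.002, 0, 0, 0], [1, 0, 0, 0.0025, 0, 0, 0], [1, 0, 0, 0.0025, 0, 0, 0], [1, 0, 0, 0.0025, 0, 0, 0], [1, 0, 0, 0.0025, 0, 0, 0], [1, 0, 0, 0.002, 0, 0, 0], [1, 0, 0, 0.001, 0, 0, 0], [1, 0, 0, 0, 0, 0, 0], [1, 0, 0, 0, 0, 0, 0]]}}

```text
clock: 12.9
tcp_pos: [0.6279, 0.0157, 0.0903]
tool_rot: [0.199, 0.98, -0.0, -0.0]
contact_force: [1.1, 0.8, -2.4]
grip_width: 0.0227
grasp_force: 59.2
```

Request:
{"api": "arm_command", "payload": {"steps": [[1, 0, 0, 0.001, 0, 0, 0], [1, 0, 0, 0.001, 0, 0, 0], [1, 0, 0, 0.001, 0, 0, 0], [1, 0, 0, 0.0005, 0, 0, 0], [1, 0, 0, 0.0005, 0, 0, 0], [1, 0, 0, 0, 0, 0, 0], [1, 0, 0, 0, 0, 0, 0], [1, 0, 0, 0, 0, 0, 0], [1, 0, 0, 0, 0, 0, 0], [1, 0, 0, 0, 0, 0, 0]]}}

```text
clock: 13.73
tcp_pos: [0.628, 0.0157, 0.0863]
tool_rot: [0.199, 0.98, -0.0, 0.0]
contact_force: [-0.3, 0.0, -2.1]
grip_width: 0.0223
grasp_force: 59.2
```

Request:
{"api": "arm_command", "payload": {"steps": [[1, 0, 0, 0.0005, 0, 0, 0], [1, 0, 0, 0.0005, 0, 0, 0], [1, 0, 0, 0, 0, 0, 0], [1, 0, 0, 0, 0, 0, 0], [1, 0, 0, 0, 0, 0, 0], [1, 0, 0, 0, 0, 0, 0], [1, 0, 0, 0, 0, 0, 0], [1, 0, 0, 0, 0, 0, 0], [1, 0, 0, 0, 0, 0, 0], [1, 0, 0, 0, 0, 0, 0]]}}

```text
clock: 14.57
tcp_pos: [0.6281, 0.0157, 0.0854]
tool_rot: [0.199, 0.98, -0.0, 0.0]
contact_force: [0.3, -0.2, -1.4]
grip_width: 0.0226
grasp_force: 59.3
```

Request:
{"api": "arm_command", "payload": {"steps": [[1, 0, 0, 0.0003, 0, 0, 0], [1, 0, 0, 0.0003, 0, 0, 0], [1, 0, 0, 0, 0, 0, 0], [1, 0, 0, 0, 0, 0, 0], [1, 0, 0, 0, 0, 0, 0], [1, 0, 0, 0, 0, 0, 0], [1, 0, 0, 0, 0, 0, 0], [1, 0, 0, 0, 0, 0, 0], [1, 0, 0, 0, 0, 0, 0], [1, 0, 0, 0, 0, 0, 0]]}}

```text
clock: 15.4
tcp_pos: [0.6281, 0.0158, 0.0853]
tool_rot: [0.199, 0.98, 0.0, 0.0]
contact_force: [-2.1, -0.3, 6.4]
grip_width: 0.0229
grasp_force: 59.6
```

The collar is seated (Fz rose by about 8 N at the expected height). Letting go and rising.

Request:
{"api": "arm_command", "payload": {"steps": [[0.5, 0, 0, 0, 0, 0, 0], [0.4, 0, 0, 0, 0, 0, 0], [0.3, 0, 0, 0, 0, 0, 0], [0.2, 0, 0, 0, 0, 0, 0], [0, 0, 0, 0, 0, 0, 0], [-0.2, 0, 0, 0, 0, 0, 0], [-0.2, 0, 0, 0, 0, 0, 0], [-0.2, 0, 0, 0, 0, 0, 0], [-0.2, 0, 0, 0, 0, 0, 0], [-0.2, 0, 0, 0, 0, 0, 0]]}}

```text
clock: 16.23
tcp_pos: [0.6281, 0.0158, 0.0847]
tool_rot: [0.199, 0.98, 0.0, 0.0]
contact_force: [0.1, 0.6, -0.9]
grip_width: 0.0513
grasp_force: 0.0
```

Request:
{"api": "arm_command", "payload": {"steps": [[-0.2, 0, 0, -0.004, 0, 0, 0], [-0.2, 0, 0, -0.01, 0, 0, 0], [-0.2, 0, 0, -0.018, 0, 0, 0], [-0.2, 0, 0, -0.022, 0, 0, 0], [-0.2, 0, 0, -0.022, 0, 0, 0], [-0.2, 0, 0, -0.02, 0, 0, 0], [-0.2, 0, 0, -0.01, 0, 0, 0], [-0.2, 0, 0, -0.004, 0, 0, 0], [-0.2, 0, 0, 0, 0, 0, 0], [-0.2, 0, 0, 0, 0, 0, 0]]}}

```text
clock: 17.07
tcp_pos: [0.6275, 0.0158, 0.1938]
tool_rot: [0.199, 0.98, -0.0, -0.001]
contact_force: [-0.2, 0.3, -0.5]
grip_width: 0.0513
grasp_force: 0.0
```

```bash
python3 - <<'E'
from h import *
st();p,d,c=pts('scene');q,d2,c2=pts('top')
cv2.imwrite('pics/end.png',np.hstack([cv2.resize(p[150:310,190:350],(400,400),interpolation=2),cv2.resize(q[95:255,200:360],(400,400),interpolation=2)]))
c=bot.camera_params('wrist');p,d=bot.capture('wrist');W=cloud(d,c);z=W[...,2]
n=np.hypot(W[...,0]-.628,W[...,1]-.0157)<.025
for lo,hi in[(.059,.066),(.126,.135)]:
    m=n&(z>lo)&(z<hi)
    if m.sum()>5:rect(m,W,lo)
E
```

```text
t 17.07 tcp [0.6275 0.0158 0.1938] F [-0.16  0.28 -0.47] w 0.0513 yaw_y 67.07 z [-1.6e-03  1.0e-04 -1.0e+00]
0.059 463 [622.9  16.7] [34.7 27.8] 69.04 0.0615
0.126 455 [626.9  15.3] [15.6 16.2] 66.43 0.1295
```

View pics/end.png

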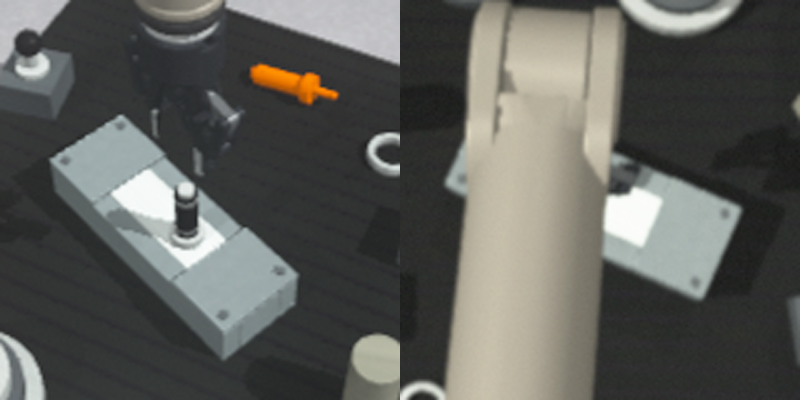

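The picture shows the probe upright on the strip at (186,215), with nothing touching it. Collar top at 61.5 mm and button top at 129.5 mm match fully home.

```bash
python3 -c "
from station import bot
print(bot.sign_off())"
```

```text
the job is handed in; nothing more can be done
None
```

The probe found the socket by feel about 33 mm from the strip's middle toward its +y (left) end; it now stands there upright and released, collar flat on the strip, and the job was handed in at about 17 s.

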